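# Index the sample wheel four clicks and start the scan

### The job

Bring the next sample into the beam: with a fingertip, gently push the orange peg on the light-blue sample wheel round clockwise (seen from above) by exactly four clicks from where it stands, going no further than the fourth click, and leave it resting in that click-stop. Then press the green start button on the control pad fully down and let it come back up. Only touch and push, never grip or lift anything, leave the red button alone and do not disturb the loose things standing about.

Things in the scene. Friction and masses are not known exactly. Their poses are not given: they have to be found in the camera images.
- wheel (a joint): Angle of the light-blue wheel, rad, growing clockwise seen from above. Eight click-stops 0.5236 rad (30 degrees) apart, 0 to 3.665, end stops 0.2 beyond. It starts resting in one of the first four (0 to 1.57). A spring detent holds it in each stop; pushed past half-way it snaps into the next by itself and stays. Takes up to about 6 N at the peg, varying over each click; else nearly frictionless
- peg_top (a point): Centre of the top of the orange upright finger peg on the wheel: a round pin, diameter 14 mm, its top 22 mm above the wheel's flat face, 38 mm from the wheel's axis. It goes round with the wheel; its orange sleeve also spins freely on itself. Nothing else stands on the face but a flat hub cap at the middle, radius 16 mm, 3 mm high
- wheel_axis (a point): Centre of the wheel's flat upper face, on its axis, 94 mm above the table; the wheel is a disc of radius 52 mm, 14 mm thick, on a white collar of radius 68 mm with dark tick marks at the eight click-stops
- changer: Fixed sample changer: white housing 200 x 180 mm on a navy plinth 210 x 190 mm, its flat deck 70 mm above the table, the wheel at its middle. Origin at the centre of its underside, z up, x away from its front (the side with the black port). A loose vial stands on the deck near the far-left corner
- pad: Fixed control pad, grey box with navy top, 85 x 125 mm, 22 mm high, origin at the centre of its underside; it carries the green and the red button, centres 64 mm apart along its y axis (green at +y)
- start_top (a point): Centre of the top face of the green start button at the start, diameter 28 mm, moves down with it; it is pressed straight down
- start (a joint): How far the green button is pressed, m: 0 when up, 0.006 fully down. A spring pushes it back up; fully down takes about 4 N
- stop_top (a point): Centre of the top face of the red stop button, same size, which must not be pressed
- stop (a joint): How far the red button is pressed, m: 0 when up, 0.006 fully down
- vial: Loose brown glass vial with white cap, diameter 22 mm, 42 mm high, standing on the changer's deck about 95 mm from the wheel's axis; origin at the centre of its underside. Leave it alone
- flask: Loose white bottle with blue cap, diameter 60 mm, 150 mm high, standing beyond the work; origin at the centre of its underside. Leave it alone
- jar: Loose brown jar with black cap, diameter 56 mm, 65 mm high; origin at the centre of its underside. Leave it alone
- die: Loose steel pellet die, foot diameter 44 mm, stem diameter 24 mm, 40 mm high, standing just beyond the control pad; origin at the centre of its underside. Leave it alone
- driver: Loose screwdriver with blue handle, 160 mm long, 26 mm thick, lying on the left side of the table; origin under its middle, x along it towards the tip. Leave it alone
- holder: Loose flat dark steel sample holder, 70 x 50 mm, 10 mm high; origin at the centre of its underside. Leave it alone
Things that resemble listed ones, but are neither listed nor needed, are in the scene too. Leave any pink look-alike of the pad alone.

How it is judged:
By the outcome, as a careful person would: the job done as asked, in the order asked, and still so for the second after the job is handed in, with the robot touching nothing.
It also fails if it takes over 56 s, if anything falls off the work surface, if the arm or the gripper's body presses on something with over 40 N, if the wrist force passes 120 N, or if a joint passes its speed limit or range.

### The arm

A 6-joint arm with a two-finger parallel gripper is mounted at the origin on the work surface. World frame = base frame: x ahead of the robot, y to its left, z up, the work surface at z = 0. Lengths are in m, angles in rad, forces in N, time in s.
With the tool pointing down it reaches from about 0.425 to 0.95 m from the base axis. Payload 14.7 kg.
Tool frame: the origin (TCP) lies between the finger pads; the fingertips stand 11 mm ahead of it and the grasp point (between the pads) lies 8 mm behind it; z points along the fingers, y is the direction in which the jaws open and shut (so a half turn about z gives the same grasp; the last joint's range is limited). The gripper opens to 85 mm and grips with 20 to 120 N. Pads are 22 mm wide; open, the fingers measure 114 mm over their backs; the gripper's body (76 mm by 85 mm) begins 54 mm behind the grasp point. The pads swing forward as they close: fully open they stand 13 mm farther back than shut.
Start: joints at [-1.255, 0.48, 1.596, -0, 1.065, -0.047], TCP at [0.231, -0.608, 0.213] pointing down, gripper open.
Joint ranges: [-2.75, 2.75], [-0.82, 2.05], [0.23, 2.67], [-1.56, 4.7], [0.09, 2.69], [-2.92, 2.92]. Speed limits (rad/s): [1.89, 1.89, 2.39, 3.01, 3.01, 3.01].

### API

Orientations are given as [roll, pitch, yaw] about the fixed x, y, z axes, in that order (R = Rz(yaw) Ry(pitch) Rx(roll)).
In Python, from plant import readout, get_image, env, nets gives the robot as it stands.
- The arm moves only by the shell command python3 -m jog 'ROWS' [FORCE]. ROWS is JSON, one flat list of numbers, 5 for each row, row after row: the shift along the tool's x, y, z in units of 25 mm (1.0 is 25 mm), then the turn about the tool's z in rad, then the opening, from 0 (shut) to 1 (fully open). In form: [dx, dy, dz, twist, grip, dx, dy, dz, twist, grip, ...]. A call has 1 to 12 rows; each row shifts and turns the pose as measured when the row begins, along the tool's axes as they then stand; what a row does not reach is not made up. A row lasts 1/12 s, in which the tool goes at most 41.7 mm and 7.16 degrees, less where a joint would pass 70% of its speed; a pose out of reach is approached as far as the arm can. A call is refused whole if a number of a shift passes 1 or a number of a turn 0.125, either way. A call with a gripper value outside its range is refused whole. The fingers move at their own pace and stop on an object; FORCE is the grip in N (left out, the last holds). Time passes only in rows, so rows that do not move let the fingers close. It gives the time, the measured TCP pose, the force and the opening at its end, in the units of the state.
- readout.observe(): the state, without advancing time (a new reading comes with each control period).
- get_image(name): name is "scene" or "top" or "wrist"; returns a dict with "frame" (420x560x3 uint8, red, green, blue), "z_map" (420x560 float32, m along the optical axis (not along the pixel's ray), 0 where there is no reading), "fx", "fy", "cx", "cy" (pixels), "R" (3x3) and "t" (3): a world point X has camera coordinates R X + t. Camera axes: x right, y down, z forward; pixel columns grow to the right and rows downward; lengths in m; the calibration is good to about 2 mm. The wrist camera is an equidistant fisheye: a pixel r from the principal point sees the ray r / f radians off the axis. A picture is of the moment at which its call begins.
- env.job_done(): hands the job in, once; it reports no verdict.
Trained networks look in a picture, given as the dict that the camera call returned (one of the last four; its "shot" number tells which), for a name from the list of things; names that differ only in an ending like _2 or _b are one class to them, and where a whole thing is asked for, a point or a joint stands for the part that bears it (a point fixed in the world has none). Each returns a list of dicts, best first, with "score" (0 to 1); they miss things now and then, are a little off and sometimes report something else, mostly with a low value. They report only what shows in the picture. A call takes as long as a camera call. They do not tell look-alikes from the thing itself.
- nets.trace(target, picture): "region" (420x560 bool, what is visible of it) and "pixel" ([column, row] in pixels, amid what is visible of it).
The state is a dict: "t": time; "joints": joint angles; "joint_vel": joint speeds; "tau": joint torques, N m; "tool_pos": TCP position; "ee_rot": TCP orientation; "wrist_force": force on the tool from outside, world axes, zero at the start; "wrist_torque": the same for the moment, N m; "grip_width": opening from 0.0 (shut) to 1.0 (fully open).
Only numpy, scipy, OpenCV 4.12 (cv2) and the standard library are available. Lean on these libraries where they do the work, as an engineer would, in place of code of your own. Each camera call takes 0.05 s, during which the arm holds its last target. There are 200 camera calls.

## Working session

There is one attempt and no reset: what is moved stays moved. The work goes in short steps, Python scripts to look and compute and a shell command to move; the robot and the scene stay as the last step left them, time stands still between calls to the robot, and variables do not carry over. Pictures are saved under pics/ and viewed, about 8 in all and at most 12, crops included, and the job is handed in when it is done.

```bash
mkdir -p pics
cat > h.py <<'E'
import numpy as np, cv2
from plant import readout, get_image, env, nets
def world(p,u,v,z=None):
    z=p["z_map"][int(round(v)),int(round(u))] if z is None else z
    c=np.array([(u-p["cx"])/p["fx"]*z,(v-p["cy"])/p["fy"]*z,z]); return p["R"].T@(c-p["t"])
def plane(p,u,v,h):
    d=p["R"].T@np.array([(u-p["cx"])/p["fx"],(v-p["cy"])/p["fy"],1]); o=-p["R"].T@p["t"]
    return o+d*(h-o[2])/d[2]
def save(p,n): cv2.imwrite("pics/"+n,p["frame"][:,:,::-1])
E
python3 - <<'E'
from h import *
s=readout.observe();print({k:np.round(v,3) for k,v in s.items()})
for n in("scene","top"):
    p=get_image(n);save(p,n+"0.png")
    for t in("peg_top","wheel_axis","changer","pad","start_top","stop_top","vial","die","flask","jar"):
        for r in nets.trace(t,p)[:3]:
            u,v=r["pixel"];ys,xs=np.where(r["region"])
            print(n,t,round(r["score"],2),np.round([u,v]),np.round(world(p,u,v),3),len(xs))
E
```

```text
{'t': np.float64(0.0), 'joints': array([-1.255,  0.481,  1.597, -0.   ,  1.065, -0.047]), 'joint_vel': array([ 0.   ,  0.001, -0.003,  0.   ,  0.   , -0.001]), 'tau': array([-1.0000e-03, -9.5065e+01, -4.3016e+01,  0.0000e+00,  1.2000e-02,
        0.0000e+00]), 'tool_pos': array([ 0.231, -0.607,  0.213]), 'ee_rot': array([-3.14 , -0.   ,  0.363]), 'wrist_force': array([ 0.137, -0.472, -0.457]), 'wrist_torque': array([-0.005, -0.044, -0.032]), 'grip_width': np.float64(1.0)}
scene peg_top 0.63 [308. 176.] [0.566 0.19  0.098] 1222
scene wheel_axis 0.59 [305. 187.] [0.586 0.169 0.094] 5905
scene changer 0.72 [294. 289.] [ 0.801 -0.006  0.099] 902
scene changer 0.69 [199. 290.] [ 0.658 -0.177  0.02 ] 248
scene changer 0.57 [305. 189.] [0.592 0.164 0.094] 5877
scene pad 0.79 [217. 203.] [ 0.467 -0.022  0.014] 1397
scene pad 0.7 [156. 349.] [ 0.732 -0.325  0.019] 2073
scene pad 0.67 [178. 261.] [ 0.568 -0.184  0.023] 1714
scene start_top 0.64 [185. 254.] [ 0.571 -0.165  0.045] 121
scene start_top 0.59 [229. 189.] [0.461 0.02  0.04 ] 85
scene start_top 0.41 [168. 341.] [ 0.74  -0.295  0.046] 
[... 614 characters left out ...]
top pad 0.76 [382. 235.] [ 0.556 -0.179  0.022] 1983
top pad 0.65 [312. 279.] [ 0.455 -0.017  0.023] 2073
top start_top 0.68 [373. 228.] [ 0.572 -0.153  0.043] 132
top start_top 0.54 [431. 157.] [ 0.733 -0.287  0.045] 124
top start_top 0.54 [299. 276.] [0.464 0.013 0.048] 105
top stop_top 0.69 [325. 284.] [ 0.446 -0.045  0.043] 107
top stop_top 0.67 [402. 241.] [ 0.542 -0.216  0.045] 108
top stop_top 0.47 [459. 163.] [ 0.719 -0.35   0.043] 133
top vial 0.67 [183. 211.] [0.603 0.26  0.109] 96
top die 0.76 [388. 197.] [ 0.643 -0.189  0.039] 269
top die 0.69 [119. 259.] [0.498 0.429 0.027] 360
top flask 0.76 [299. 138.] [0.762 0.015 0.106] 802
top jar 0.57 [375. 149.] [ 0.747 -0.156  0.064] 586
```

```bash
python3 -c "
import cv2,numpy as np
a=cv2.imread('pics/scene0.png');b=cv2.imread('pics/top0.png')
cv2.imwrite('pics/both.png',cv2.resize(np.vstack([a,b]),(560,840))[:, :])
"; ls pics
```

```text
both.png
scene0.png
top0.png
```

View pics/top0.png

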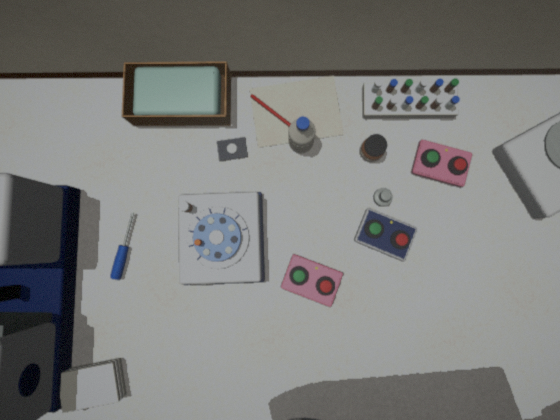

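View pics/scene0.png

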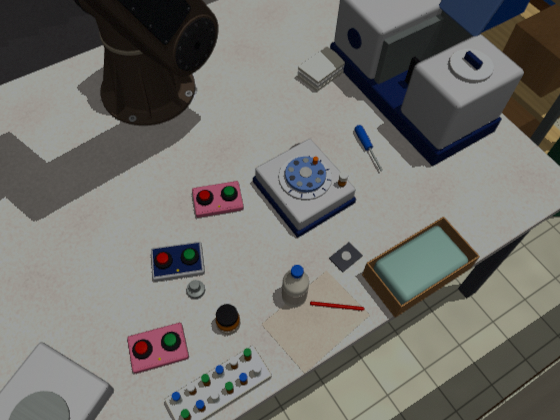

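Top view: the navy pad (grey box) is at (386,235), with green at (375,228), red at (402,240) and the die just beyond it at (383,197). The pink look-alikes are at (312,280) and (442,163). The wheel is at (217,238), its orange peg at (198,243) and the vial at (188,207). Next I'll enlarge to confirm and measure.

```bash
cat > m.py <<'E'
from h import *
def measure(n="top"):
    p=get_image(n); f=p["frame"]; hsv=cv2.cvtColor(f,cv2.COLOR_RGB2HSV)
    X=np.stack(np.meshgrid(np.arange(560),np.arange(420)),-1).reshape(-1,2)
    z=p["z_map"].reshape(-1).astype(float)
    W=(np.c_[(X[:,0]-p["cx"])/p["fx"]*z,(X[:,1]-p["cy"])/p["fy"]*z,z]-p["t"])@p["R"]
    W=W.reshape(420,560,3); H,S,V=[hsv[:,:,i].astype(int) for i in range(3)]
    near=(np.hypot(W[...,0]-.55,W[...,1]-.17)<.13)
    out={}
    org=near&(H>3)&(H<16)&(S>150)&(V>100)
    out["org"]=org; out["blue"]=near&(H>95)&(H<120)&(S>60)&(abs(W[...,2]-.094)<.02)
    return p,W,out
E
python3 - <<'E'
from m import *
for n in("top","scene"):
    p,W,o=measure(n)
    ys,xs=np.where(o["org"]);print(n,"org",len(xs),xs.mean(),ys.mean(),[np.round(plane(p,xs.mean(),ys.mean(),h),4) for h in(.106,.116)])
    b=o["blue"].astype(np.uint8);c=max(cv2.findContours(b,0,2)[0],key=cv2.contourArea)
    P=np.array([plane(p,*q[0],.094)[:2] for q in cv2.convexHull(c)])
    A=np.c_[2*P,np.ones(len(P))];s=np.linalg.lstsq(A,(P**2).sum(1),rcond=None)[0]
    print("wheel",np.round(s[:2],4),"R",np.sqrt(s[2]+s[0]**2+s[1]**2))
    if n=="top":
        a=cv2.resize(p["frame"][185:290,170:270],(560,588),interpolation=2);q=cv2.resize(p["frame"][180:285,350:390+20],(240,420),interpolation=2)
        q=cv2.copyMakeBorder(q,0,168,0,0,0);cv2.imwrite("pics/crop1.png",np.hstack([a,q])[:,:,::-1])
    # pad: navy box corners / buttons
    hsv=cv2.cvtColor(p["frame"],cv2.COLOR_RGB2HSV)
    for t in("start_top","stop_top"):
        for r in nets.trace(t,p)[:4]:
            ys,xs=np.where(r["region"]);print(t,np.round(r["pixel"]),np.round(plane(p,xs.mean(),ys.mean(),.045),4),len(xs),np.round(np.median(W[ys,xs],0),4))
    for r in nets.trace("vial",p)[:1]: print("vial",plane(p,*r["pixel"],.112))
E
```

```text
top org 1 196.0 242.0 [array([0.5372, 0.232 , 0.106 ]), array([0.5371, 0.2296, 0.116 ])]
wheel [0.5483 0.1902] R 0.05034512498826206
start_top [430. 157.] [ 0.7328 -0.2887  0.045 ] 125 [ 0.7332 -0.2892  0.0438]
start_top [376. 228.] [ 0.5701 -0.1562  0.045 ] 122 [ 0.5708 -0.1558  0.0441]
start_top [300. 276.] [0.4631 0.0144 0.045 ] 119 [0.4631 0.0133 0.0443]
stop_top [326. 286.] [ 0.4415 -0.045   0.045 ] 134 [ 0.4414 -0.0448  0.0439]
stop_top [399. 240.] [ 0.5453 -0.2146  0.045 ] 130 [ 0.5453 -0.2149  0.0442]
vial [0.54650636 0.18251438 0.112     ]
scene org 17 315.3529411764706 158.47058823529412 [array([0.5351, 0.234 , 0.106 ]), array([0.5407, 0.2291, 0.116 ])]
wheel [0.5528 0.1918] R 0.0533926999429221
start_top [228. 190.] [0.4716 0.0143 0.045 ] 89 [0.4699 0.0153 0.042 ]
stop_top [204. 195.] [ 0.4476 -0.0457  0.045 ] 87 [ 0.4464 -0.0446  0.0434]
stop_top [160. 261.] [ 0.5518 -0.2151  0.045 ] 104 [ 0.5501 -0.2149  0.0424]
vial [0.56736649 0.17702091 0.112     ]
```

View pics/crop1.png

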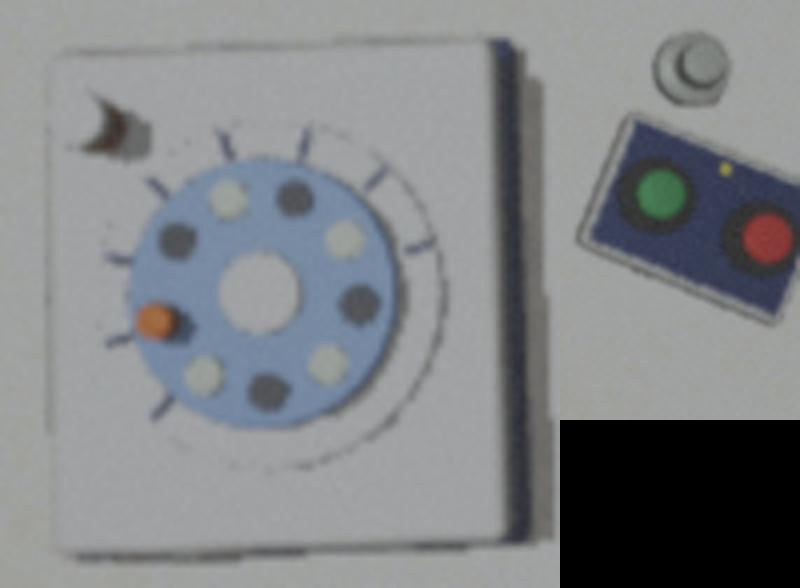

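Crop: the orange peg sits at crop (157,322), at the second of eight ticks counted from the lower left. Four clicks clockwise puts it at the tick at (306,143), index 5, i.e. 2.618 rad. The navy pad has green on its left and red on its right, so it fits the description and the pink pads don't. Moving over with the gripper shut.

```bash
python3 -m jog '[0.93,0.355,0,0,0, 0.93,0.355,0,0,0, 0.93,0.355,0,0,0, 0.93,0.355,0,0,0, 0.93,0.355,0,0,0, 0.93,0.355,0,0,0, 0.52,-0.91,0,0,0, 0.52,-0.91,0,0,0, 0.52,-0.91,0,0,0, 0.52,-0.91,0,0,0, 0.52,-0.91,0,0,0, 0.52,-0.91,0,0,0]'
python3 -m jog '[0.52,-0.91,0,0,0, 0.52,-0.91,0,0,0, 0.52,-0.91,0,0,0, 0.52,-0.91,0,0,0, 0.52,-0.91,0,0,0, 0.52,-0.91,0,0,0, 0.52,-0.91,0,0,0, 0.52,-0.91,0,0,0, 0.52,-0.91,0,0,0, 0.52,-0.91,0,0,0, 0.52,-0.91,0,0,0, 0.52,-0.91,0,0,0]'
```

```text
t: 2.5
tool_pos: [0.4117, -0.4517, 0.2113]
ee_rot: [3.14, 0.0, 0.357]
wrist_force: [0.5, 0.6, -0.0]
grip_width: -0.001
t: 3.5
tool_pos: [0.4632, -0.1263, 0.2119]
ee_rot: [3.137, -0.002, 0.356]
wrist_force: [0.2, -0.5, -0.3]
grip_width: 0.001
```

```bash
python3 -m jog '[0.5,-0.96,0,0,0, 0.5,-0.96,0,0,0, 0.5,-0.96,0,0,0, 0.5,-0.96,0,0,0, 0.5,-0.96,0,0,0, 0.5,-0.96,0,0,0, 0.5,-0.96,0,0,0, 0.5,-0.96,0,0,0, 0.5,-0.96,0,0,0, 0.5,-0.96,0,0,0, 0.5,-0.96,0,0,0,0,0,0,-0.12,0]'
python3 -m jog '[0,0,0,-0.125,0,0,0,0,-0.125,0,0,0,0,-0.125,0,0,0,0,-0.125,0,0,0,0,-0.125,0,0,0,0,-0.125,0,0,0,0,-0.125,0,0,0,0,-0.125,0,0,0,0,-0.125,0,0,0,0,-0.125,0,0,0,0,-0.125,0,0,0,0,-0.125,0]'
python3 -m jog '[0,0,0,-0.125,0,0,0,0,-0.125,0,0,0,0,-0.125,0,0,0,0,-0.125,0,0,0,0,-0.125,0,0,0,0,-0.125,0,0,0,0,-0.125,0,0,0,0,-0.125,0,0,0,0,-0.125,0,0,0,0,-0.125,0,0,0,0,-0.125,0,0,0,0,-0.125,0]'
python3 - <<'E'
from h import *
p=get_image("wrist");save(p,"wrist1.png");print(p["fx"],p["cx"],p["cy"],np.round(p["R"],3),np.round(p["t"],3),-p["R"].T@p["t"])
E
```

```text
t: 4.5
tool_pos: [0.5017, 0.1885, 0.2133]
ee_rot: [3.135, -0.008, 0.472]
wrist_force: [-0.3, -0.9, 1.0]
grip_width: 0.003
t: 5.5
tool_pos: [0.5018, 0.1922, 0.2139]
ee_rot: [3.132, 0.006, 1.978]
wrist_force: [0.1, -0.0, 0.3]
grip_width: -0.001
t: 6.5
tool_pos: [0.5023, 0.1923, 0.215]
ee_rot: [-3.136, 0.012, -2.805]
wrist_force: [-0.8, 0.4, 0.3]
grip_width: 0.001
325.19226210127806 280.3525048662964 210.4792653537458 [[-0.331  0.944 -0.005]
 [ 0.89   0.314  0.331]
 [ 0.314  0.105 -0.944]] [-0.015 -0.553  0.204] [0.42356935 0.1659148  0.3749251 ]
```

View pics/wrist1.png

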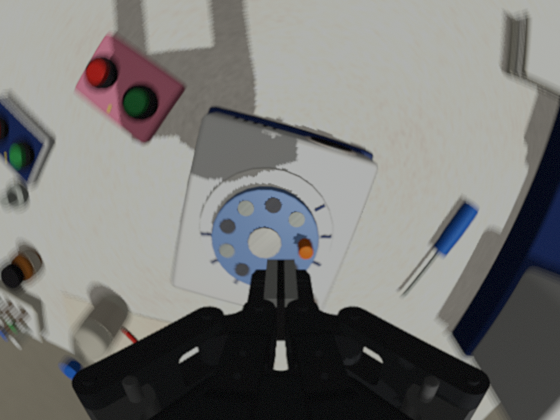

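Wrist view: hub at (265,243), orange peg at (306,248), shut fingertips at (280,268). I'll localise the axis, peg and ticks from this picture and the top camera.

```bash
cat >> h.py <<'E'
def fplane(p,u,v,h):
    a=np.array([u-p["cx"],v-p["cy"]]);r=np.hypot(*a);th=r/p["fx"]
    c=np.r_[a/max(r,1e-9)*np.sin(th),np.cos(th)];d=p["R"].T@c;o=-p["R"].T@p["t"];return o+d*(h-o[2])/d[2]
def pegwheel(n):
    p=get_image(n);P=fplane if n=="wrist" else plane
    hsv=cv2.cvtColor(p["frame"],cv2.COLOR_RGB2HSV);H,S,V=[hsv[...,i].astype(int) for i in range(3)]
    def comps(m):
        k,l,st,ce=cv2.connectedComponentsWithStats(m.astype(np.uint8));return [(st[i,4],ce[i],l==i) for i in range(1,k)]
    D=lambda q,h:np.hypot(*(P(p,*q,h)[:2]-[.55,.19]))
    bl=[c for c in comps((H>95)&(H<118)&(S>50)&(S<170)&(V>90)) if D(c[1],.094)<.03]
    b=max(bl,key=lambda c:c[0]);hull=cv2.convexHull(np.argwhere(b[2])[:,::-1].astype(np.int32))[:,0]
    Q=np.array([P(p,*q,.094)[:2] for q in hull])
    from scipy.optimize import least_squares
    s=least_squares(lambda a:np.hypot(*(Q-a[:2]).T)-a[2],[.55,.19,.05],loss="soft_l1",f_scale=.001).x
    og=[c for c in comps((H>3)&(H<18)&(S>130)&(V>110)) if D(c[1],.11)<.065]
    print(n,"axis",np.round(s,4),end=" ")
    if og:
        o=max(og,key=lambda c:c[0]);g=P(p,*o[1],.110)
        r=g[:2]-s[:2];print("peg px",o[0],np.round(o[1]),np.round(g,4),"r",round(np.hypot(*r),4),"ang",round(np.degrees(np.arctan2(r[1],r[0])),1))
    return p,s
E
python3 - <<'E'
from h import *
for n in("wrist","top","scene"):
    p,s=pegwheel(n)
    if n=="wrist":
        for t in("start_top","stop_top"):
            for r in nets.trace(t,p)[:3]:print(t,r["pixel"],np.round(fplane(p,*r["pixel"],.045),4))
    if n=="top":
      ticks=[(160,408),(120,340),(118,260),(158,187),(226,145),(306,143),(376,177),(420,247)]
      print("ticks",[round(float(np.degrees(np.arctan2(*(plane(p,170+a/5.6,185+b/5.6,.082)[:2]-s[:2])[::-1]))),1) for a,b in ticks])
      print("hub",plane(p,170+259/5.6,185+293/5.6,.097),"peg",plane(p,170+157/5.6,185+322/5.6,.114))
print(readout.observe()["tool_pos"])
E
```

```text
wrist axis [0.5511 0.1919 0.0515] peg px 133 [304. 252.] [0.5423 0.2295 0.11  ] r 0.0386 ang 103.1
start_top [17.9, 149.6] [ 0.5714 -0.1488  0.045 ]
stop_top [97.8, 67.0] [ 0.4445 -0.0433  0.045 ]
top axis [0.5489 0.1902 0.0507] peg px 27 [197. 242.] [0.537 0.228 0.11 ] r 0.0396 ang 107.5
ticks [138.0, 108.8, 79.0, 47.6, 17.2, -13.6, -43.2, -74.0]
hub [0.54740927 0.19089547 0.097     ] peg [0.53607769 0.22576984 0.114     ]
scene axis [0.5512 0.1935 0.0517] peg px 16 [315. 158.] [0.5372 0.2324 0.11  ] r 0.0413 ang 109.8
[0.50232574 0.19232512 0.21495986]
```

```bash
python3 -m jog '[-0.65,0.89,0,-0.03,0, 0,0,0.8,0,0, 0,0,0.8,0,0, 0,0,0.8,0,0, 0,0,0.8,0,0,0,0,0.3,0,0,0,0,0,0,0]'
cat > go.py <<'E'
import sys;from h import *
# plan(phi): TCP for pushing peg to phi deg with the -x face; extra gap mm
def tool(goal,s,yawg):
    y=s["ee_rot"][2];d=np.array(goal)-s["tool_pos"]
    dx=d[0]*np.cos(y)+d[1]*np.sin(y);dy=d[0]*np.sin(y)-d[1]*np.cos(y)
    tw=-((yawg-y+np.pi)%(2*np.pi)-np.pi);return np.round([dx/.025,dy/.025,-d[2]/.025,tw],3)
A=np.array([.5500,.1915])
def goalphi(phi,gap=0,z=.111,R=.038,off=.018):
    f=np.radians(phi);r=np.array([np.cos(f),np.sin(f)]);t=np.array([np.sin(f),-np.cos(f)])
    return np.r_[A+R*r-(off+gap/1000)*t,z],np.arctan2(t[1],t[0])+np.pi
if __name__=="__main__":
    s=readout.observe();print(s["t"],np.round(s["tool_pos"],4),np.round(s["ee_rot"],3),np.round(s["wrist_force"],1))
    prev=s
    for a in sys.argv[1:]:
        phi,gap=map(float,a.split(","));g,y=goalphi(phi,gap);print(a,tool(g,prev,y))
        prev={"tool_pos":g,"ee_rot":np.array([0,0,y])}
E
python3 go.py 107.5,10 107.5,1 102,0 97,0 92,0 87,0
```

```text
t: 7.38
tool_pos: [0.5141, 0.2204, 0.126]
ee_rot: [-3.136, 0.017, -2.804]
wrist_force: [-0.3, 0.4, -0.1]
grip_width: -0.001
7.3833 [0.5141 0.2204 0.126 ] [-3.136  0.017 -2.804] [-0.3  0.4 -0.1]
107.5,10 [ 0.099 -0.012  0.6    0.032]
107.5,1 [-0.36 -0.   -0.   -0.  ]
102,0 [-0.189  0.062 -0.     0.096]
97,0 [-0.135  0.057 -0.     0.087]
92,0 [-0.135  0.057 -0.     0.087]
87,0 [-0.135  0.057 -0.     0.087]
```

```bash
python3 -m jog '[0.1,0,0.3,0.03,0, 0,0,0.25,0,0, 0,0,0.05,0,0, -0.12,0,0,0,0, -0.12,0,0,0,0,-0.12,0,0,0,0,-0.067,0.02,0,0.03,0,-0.067,0.028,0,0.044,0,-0.067,0.028,0,0.044,0]'
python3 go.py 107.5,0 102,0 97,0; python3 -c "
from h import *
p,s=pegwheel('wrist');save(p,'w2.png')"
```

```text
t: 8.13
tool_pos: [0.5299, 0.2269, 0.1161]
ee_rot: [-3.14, 0.024, -2.958]
wrist_force: [-0.4, 0.7, -0.4]
grip_width: -0.001
8.1333 [0.5299 0.2269 0.1161] [-3.14   0.024 -2.958] [-0.4  0.7 -0.4]
107.5,0 [ 0.366 -0.117  0.204 -0.121]
102,0 [-0.149  0.062 -0.     0.096]
97,0 [-0.135  0.057 -0.     0.087]
wrist axis [0.5512 0.1921 0.051 ]
```

View pics/w2.png

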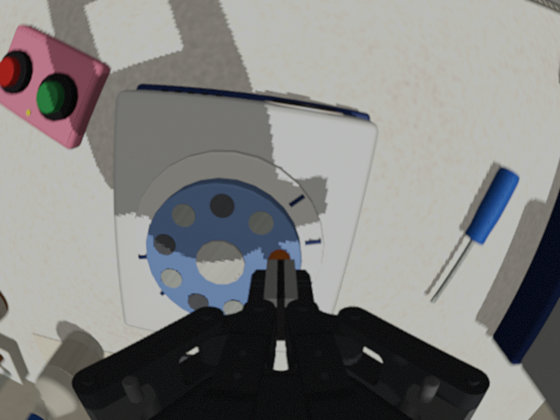

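Wrist view: the peg shows dark orange at (280,258), right at the fingertip and in shadow. I'll project the modelled points into this picture to see how the finger and peg are related.

Run:
```python
from h import *
p=get_image("wrist")
def proj(X):
    c=p["R"]@np.array(X)+p["t"];th=np.arctan2(np.hypot(c[0],c[1]),c[2]);a=c[:2]/np.hypot(c[0],c[1])*th*p["fx"];return np.round([p["cx"]+a[0],p["cy"]+a[1]],1)
s=readout.observe();T=s["tool_pos"];y=s["ee_rot"][2]
tx=np.array([np.cos(y),np.sin(y),0]);ty=np.array([np.sin(y),-np.cos(y),0])
for a in(-11,0,11):
  print("tip",a,proj(T-[0,0,.011]+tx*a/1000))
A=np.array([.551,.192])
for f in(107.5,100,92,77.5): print(f,[proj(np.r_[A+.038*np.array([np.cos(np.radians(f)),np.sin(np.radians(f))]),h]) for h in(.116,.094)])
for f in(137.5,107.5,77.5): print('tick',f,proj(np.r_[A+.06*np.array([np.cos(np.radians(f)),np.sin(np.radians(f))]),.08]))
print("hub",proj(np.r_[A,.097]))
cr=cv2.resize(p["frame"][180:330,130:340],(784,560),interpolation=2);cv2.imwrite("pics/c3.png",cv2.convertScaleAbs(cr[:,:,::-1],alpha=1.4))
```

```text
tip -11 [279.5 263.6]
tip 0 [279.4 247.2]
tip 11 [279.3 229.9]
107.5 [array([278.5, 270.9]), array([278.7, 253. ])]
100 [array([279. , 278.3]), array([279.2, 260. ])]
92 [array([278.3, 286. ]), array([278.6, 267.2])]
77.5 [array([274. , 298.8]), array([274.6, 279.3])]
tick 137.5 [294.8 198.2]
tick 107.5 [311.7 239.5]
tick 77.5 [303.9 278.9]
hub [219.  261.3]
```

View pics/c3.png

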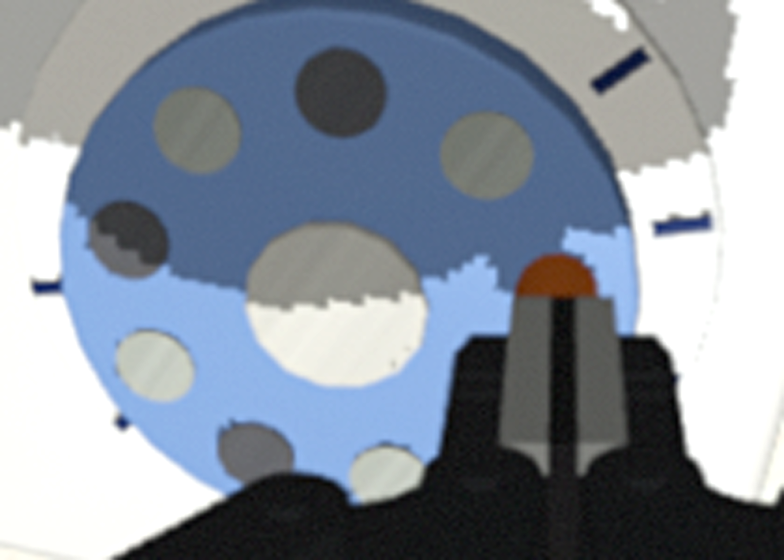

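Run:
```python
from h import *
p=get_image("wrist");s=readout.observe();T=s["tool_pos"];yw=s["ee_rot"][2]
tx=np.array([np.cos(yw),np.sin(yw),0]);ty=np.array([np.sin(yw),-np.cos(yw),0])
def pt(u,v):
    z=float(p["z_map"][v,u]);a=np.array([u-p["cx"],v-p["cy"]]);r=np.hypot(*a);th=r/p["fx"]
    c=np.r_[a/r*np.tan(th),1]*z;return p["R"].T@(c-p["t"])
print(s["t"],T)
for u in(265,270,273,279,286,290,296):
    print(u,[(v,*np.round([(X-T)@tx*1e3,(X-T)@ty*1e3,X[2]*1e3]).astype(int)) for v in range(246,300,6) for X in[pt(u,v)]])
```

```text
8.2833 [0.52957208 0.22679459 0.11589559]
265 [(246, np.int64(-4), np.int64(-9), np.int64(95)), (252, np.int64(-9), np.int64(-9), np.int64(94)), (258, np.int64(-13), np.int64(-9), np.int64(94)), (264, np.int64(-17), np.int64(-9), np.int64(94)), (270, np.int64(6), np.int64(-7), np.int64(142)), (276, np.int64(7), np.int64(-6), np.int64(148)), (282, np.int64(10), np.int64(-6), np.int64(158)), (288, np.int64(11), np.int64(-6), np.int64(165)), (294, np.int64(11), np.int64(-5), np.int64(169))]
270 [(246, np.int64(-5), np.int64(-6), np.int64(94)), (252, np.int64(-9), np.int64(-6), np.int64(95)), (258, np.int64(-6), np.int64(-6), np.int64(106)), (264, np.int64(10), np.int64(-4), np.int64(143)), (270, np.int64(11), np.int64(-4), np.int64(149)), (276, np.int64(10), np.int64(-4), np.int64(153)), (282, np.int64(11), np.int64(-4), np.int64(160)), (288, np.int64(11), np.int64(-3), np.int64(165)), (294, np.int64(11), np.int64(-3), np.int64(169))]
273 [(246, np.int64(-5), np.int64(-4), np.int64(94)), (252, np.int64(-5), np.int64(-4), np.int64(101)), (258, np.int64(-6), np.int64(-4), np.int64(108)), 
[... 1380 characters left out ...]
64(144)), (270, np.int64(10), np.int64(5), np.int64(149)), (276, np.int64(10), np.int64(5), np.int64(154)), (282, np.int64(10), np.int64(5), np.int64(159)), (288, np.int64(10), np.int64(5), np.int64(164)), (294, np.int64(11), np.int64(4), np.int64(169))]
296 [(246, np.int64(-4), np.int64(10), np.int64(95)), (252, np.int64(-9), np.int64(10), np.int64(95)), (258, np.int64(-14), np.int64(10), np.int64(93)), (264, np.int64(-17), np.int64(10), np.int64(95)), (270, np.int64(7), np.int64(8), np.int64(143)), (276, np.int64(7), np.int64(8), np.int64(148)), (282, np.int64(11), np.int64(7), np.int64(159)), (288, np.int64(11), np.int64(7), np.int64(165)), (294, np.int64(11), np.int64(7), np.int64(169))]
```

The wrist depth map puts the fingertips at z≈0.141 m, 25 mm above the reported TCP, rather than 11 mm below it as documented. The finger is therefore hovering over the peg, which hasn't moved. I'll back off, lower in steps, and trust the depth map.

```bash
python3 -m jog '[0.4,-0.05,0,-0.06,0, 0.4,-0.06,0,-0.06,0, 0,0,0.3,0,0, 0,0,0.3,0,0,0,0,0,0,0]'
cat > tip.py <<'E'
from h import *
def tip():
    p=get_image("wrist");s=readout.observe();T=s["tool_pos"];yw=s["ee_rot"][2]
    v,u=np.mgrid[240:330,255:305];z=p["z_map"][240:330,255:305].astype(float);ax,ay=u-p["cx"],v-p["cy"];r=np.hypot(ax,ay)+1e-9
    t=np.tan(r/p["fx"])/r*z;X=(np.stack([ax*t,ay*t,z],-1).reshape(-1,3)-p["t"])@p["R"]
    D=X-T;lx=D[:,0]*np.cos(yw)+D[:,1]*np.sin(yw);ly=D[:,0]*np.sin(yw)-D[:,1]*np.cos(yw)
    m=(abs(lx-10.5e-3)<3e-3)&(abs(ly)<8e-3)&(X[:,2]>.1)
    print("t",s["t"],"TCP",np.round(T,4),np.round(s["ee_rot"],3),"F",np.round(s["wrist_force"],1),"tip z",np.round(np.sort(X[m,2])[:5],4),"lx",np.median(lx[m]).round(4),"ly",ly[m].min().round(4),ly[m].max().round(4),"n",m.sum())
    return p
if __name__=="__main__": tip();pegwheel("wrist")
E
python3 tip.py; python3 go.py 107.5,10
```

```text
t: 8.7
tool_pos: [0.5121, 0.2201, 0.1003]
ee_rot: [-3.137, 0.026, -2.826]
wrist_force: [-0.4, -0.1, -0.1]
grip_width: -0.002
t 8.75 TCP [0.5124 0.2202 0.1007] [-3.137  0.026 -2.826] F [ 0.2 -0.4 -0.5] tip z [0.1219 0.1221 0.1221 0.1224 0.1225] lx 0.0115 ly -0.008 0.008 n 2199
wrist axis [0.5505 0.1913 0.0504] 8.8 [0.5126 0.2203 0.1011] [-3.137  0.026 -2.826] [0.3 0.5 0. ]
107.5,10 [ 0.04  -0.029 -0.397  0.01 ]
```

```bash
python3 -m jog '[0.04,-0.03,0.4,0.01,0, 0,0,0.3,0,0, 0,0,0,0,0]'; python3 tip.py; python3 go.py 107.5,10
```

```text
t: 9.05
tool_pos: [0.5136, 0.2197, 0.0822]
ee_rot: [-3.137, 0.028, -2.838]
wrist_force: [-1.6, 0.5, 0.5]
grip_width: -0.002
t 9.1 TCP [0.5136 0.2197 0.0825] [-3.137  0.028 -2.838] F [ 0.2 -0.6 -0.2] tip z [0.1039 0.1042 0.1042 0.1044 0.1044] lx 0.0113 ly -0.008 0.008 n 2220
wrist axis [0.5504 0.1911 0.0503] peg px 34 [280. 342.] [0.5504 0.2317 0.11  ] r 0.0406 ang 90.0
9.15 [0.5137 0.2198 0.083 ] [-3.137  0.028 -2.838] [ 0.6 -0.3 -0.7]
107.5,10 [ 0.075  0.004 -1.12  -0.002]
```

```bash
sed -i 's/z=.111/z=.081/' go.py; python3 -m jog '[-0.1,0,0.1,0,0, -0.1,0,0,0,0,-0.05,0,0,0,0,-0.067,0.02,0,0.03,0,-0.067,0.028,0,0.044,0,-0.067,0.028,0,0.044,0]'
python3 tip.py; python3 go.py 107.5,0 102,0 97,0 92,0
```

```text
t: 9.65
tool_pos: [0.5241, 0.2249, 0.0809]
ee_rot: [-3.14, 0.026, -2.959]
wrist_force: [-5.8, -1.0, 2.1]
grip_width: -0.006
t 9.7 TCP [0.5244 0.2251 0.081 ] [-3.141  0.027 -2.963] F [-4.5  0.2  1.1] tip z [0.1024 0.1024 0.1026 0.1028 0.1028] lx 0.0116 ly -0.008 0.008 n 2159
wrist axis [0.5507 0.1916 0.0506] 9.75 [0.5244 0.225  0.081 ] [-3.141  0.027 -2.958] [-3.8 -1.1  0.9]
107.5,0 [ 0.138 -0.084 -0.002 -0.122]
102,0 [-0.149  0.062 -0.     0.096]
97,0 [-0.135  0.057 -0.     0.087]
92,0 [-0.135  0.057 -0.     0.087]
```

Contact made at about 5 N. Continuing round the arc.

```bash
python3 -m jog '[-0.067,0.028,0,0.04,0,-0.067,0.028,0,0.04,0,-0.067,0.028,0,0.04,0,-0.067,0.028,0,0.04,0,-0.067,0.028,0,0.04,0]'
python3 go.py 92,0 87,0; python3 -m jog '[-0.067,0.028,0,0.04,0,-0.067,0.028,0,0.04,0,-0.067,0.028,0,0.04,0]';python3 tip.py; python3 go.py 77.5,0; python3 -c "
from h import *
pegwheel('top');pegwheel('scene')"
```

```text
t: 10.17
tool_pos: [0.531, 0.2291, 0.0813]
ee_rot: [3.138, 0.024, 3.124]
wrist_force: [-0.3, 0.2, -0.8]
grip_width: 0.003
10.1667 [0.531  0.2291 0.0813] [3.138 0.024 3.124] [-0.3  0.2 -0.8]
92,0 [ 0.012 -0.011  0.012 -0.052]
87,0 [-0.135  0.057 -0.     0.087]
t: 10.42
tool_pos: [0.5373, 0.2314, 0.082]
ee_rot: [3.134, 0.025, 3.002]
wrist_force: [0.5, 0.3, -0.2]
grip_width: 0.0
t 10.4667 TCP [0.5378 0.2315 0.0821] [3.134 0.025 2.999] F [ 0.4 -0.   0.3] tip z [0.1037 0.1038 0.1039 0.1039 0.1039] lx 0.0118 ly -0.008 0.008 n 2083
wrist axis [0.5511 0.192  0.0509] 10.5167 [0.5375 0.2314 0.082 ] [3.134 0.025 3.003] [ 0.1 -0.1 -1. ]
77.5,0 [-0.12   0.06   0.041  0.079]
top axis [0.5486 0.1905 0.0507] peg px 13 [198. 232.] [0.5577 0.2266 0.11  ] r 0.0373 ang 75.9
scene axis [0.5536 0.193  0.05  ] peg px 19 [320. 163.] [0.5563 0.2335 0.11  ] r 0.0406 ang 86.3
```

Click 1 done: force back to zero, peg at about 77°. On to click 2.

```bash
python3 -m jog '[-0.067,0.028,0,0.04,0,-0.067,0.03,0.04,0.04,0,-0.067,0.03,0,0.04,0,-0.067,0.03,0,0.04,0,-0.067,0.03,0,0.04,0]'
python3 go.py 70,0; python3 -m jog '[-0.067,0.03,0,0.04,0,-0.067,0.03,0,0.04,0,-0.067,0.03,0,0.04,0,-0.067,0.03,0,0.04,0]'; python3 go.py 60,0; python3 -c "
from h import *
pegwheel('wrist');pegwheel('top')"
```

```text
t: 11.03
tool_pos: [0.5441, 0.2328, 0.081]
ee_rot: [3.131, 0.02, 2.808]
wrist_force: [-5.4, 2.4, 2.6]
grip_width: 0.001
11.0333 [0.5441 0.2328 0.081 ] [3.131 0.02  2.808] [-5.4  2.4  2.6]
70,0 [-0.069  0.047  0.002  0.015]
t: 11.37
tool_pos: [0.5493, 0.2332, 0.0812]
ee_rot: [3.13, 0.016, 2.648]
wrist_force: [-0.4, 1.6, 0.7]
grip_width: -0.003
11.3667 [0.5493 0.2332 0.0812] [3.13  0.016 2.648] [-0.4  1.6  0.7]
60,0 [-0.139  0.085  0.007  0.03 ]
wrist axis [0.551  0.1925 0.0508] top axis [0.5486 0.1907 0.0507] peg px 6 [199. 229.] [0.5652 0.2246 0.11  ] r 0.0378 ang 64.0
```

```bash
python3 -m jog '[-0.067,0.05,0,0.04,0,-0.067,0.04,0,0.04,0,-0.05,0.03,0,0.03,0,0,0,0,0,0]'; python3 go.py 57,0; python3 -c "
from h import *
pegwheel('wrist');pegwheel('top');pegwheel('scene')"
```

```text
t: 11.8
tool_pos: [0.5547, 0.2333, 0.0813]
ee_rot: [3.128, 0.015, 2.545]
wrist_force: [0.1, -0.2, -0.1]
grip_width: -0.003
11.8 [0.5547 0.2333 0.0813] [3.128 0.015 2.545] [ 0.1 -0.2 -0.1]
57,0 [-0.033  0.014  0.013 -0.021]
wrist axis [0.5512 0.1926 0.051 ] top axis [0.5486 0.1902 0.0504] peg px 22 [201. 225.] [0.5729 0.2216 0.11  ] r 0.0397 ang 52.2Traceback (most recent call last):
  File "<string>", line 3, in <module>
    pegwheel('wrist');pegwheel('top');pegwheel('scene')
                                      ~~~~~~~~^^^^^^^^^
  File "h.py", line 20, in pegwheel
    b=max(bl,key=lambda c:c[0]);hull=cv2.convexHull(np.argwhere(b[2])[:,::-1].astype(np.int32))[:,0]
ValueError: max() iterable argument is empty
```

Click 2 done. On to click 3.

```bash
python3 -m jog '[-0.067,0.03,0,0.03,0,-0.067,0.03,0,0.04,0,-0.067,0.03,0,0.04,0,-0.067,0.03,0,0.04,0,-0.067,0.03,0,0.04,0,-0.067,0.03,0,0.04,0,-0.067,0.03,0,0.04,0,-0.067,0.03,0,0.04,0]'; python3 go.py 38,0
```

```text
t: 12.62
tool_pos: [0.5664, 0.2294, 0.0815]
ee_rot: [3.126, 0.008, 2.239]
wrist_force: [-1.5, 3.0, 2.0]
grip_width: -0.003
12.6167 [0.5664 0.2294 0.0815] [3.126 0.008 2.239] [-1.5  3.   2. ]
38,0 [-0.07   0.069  0.02   0.005]
```

```bash
python3 -m jog '[-0.067,0.06,0.02,0.04,0,-0.067,0.05,0,0.04,0,-0.067,0.03,0,0.04,0]'; python3 go.py 30,0;python3 -m jog '[-0.03,0.01,0,0.02,0,0,0,0,0,0]'; python3 go.py 28,0; python3 -c "
from h import *
pegwheel('top')"
```

```text
t: 12.87
tool_pos: [0.5715, 0.2279, 0.0811]
ee_rot: [3.126, 0.005, 2.119]
wrist_force: [-0.5, 1.5, 0.6]
grip_width: 0.0
12.8667 [0.5715 0.2279 0.0811] [3.126 0.005 2.119] [-0.5  1.5  0.6]
30,0 [-0.112  0.046  0.005  0.025]
t: 13.03
tool_pos: [0.572, 0.2273, 0.0811]
ee_rot: [3.126, 0.005, 2.099]
wrist_force: [-0.9, -0.0, 0.2]
grip_width: -0.0
13.0333 [0.572  0.2273 0.0811] [3.126 0.005 2.099] [-0.9 -0.   0.2]
28,0 [-0.134  0.064  0.004  0.039]
top axis [0.5484 0.1899 0.0501] peg px 13 [205. 221.] [0.5806 0.2122 0.11  ] r 0.0392 ang 34.6
```

```bash
python3 -m jog '[-0.067,0.03,0,0.04,0,-0.05,0.02,0,0.02,0,0,0,0,0,0,0,0,0,0,0]'; python3 go.py 28,0; python3 -c "
from h import *
pegwheel('top');pegwheel('wrist')"
```

```text
t: 13.42
tool_pos: [0.5742, 0.2253, 0.0812]
ee_rot: [3.125, 0.004, 2.044]
wrist_force: [-0.7, 0.2, 0.8]
grip_width: 0.002
13.4167 [0.5742 0.2253 0.0812] [3.125 0.004 2.044] [-0.7  0.2  0.8]
28,0 [-0.017  0.031  0.007 -0.016]
top axis [0.5484 0.1906 0.0505] peg px 18 [210. 219.] [0.585  0.2033 0.11  ] r 0.0387 ang 19.2
wrist axis [0.5512 0.1933 0.0509] peg px 2 [282. 342.] [0.5921 0.1938 0.11  ] r 0.0409 ang 0.7
```

Click 3 done: peg at about 19°. The last click goes carefully.

```bash
python3 -m jog '[-0.067,0.04,0,0.03,0,-0.067,0.035,0,0.04,0,-0.067,0.035,0,0.04,0,-0.067,0.035,0,0.04,0,-0.067,0.035,0,0.04,0,-0.067,0.035,0,0.04,0,-0.067,0.035,0,0.04,0,-0.067,0.035,0,0.04,0,-0.067,0.035,0,0.04,0]'; python3 go.py 5,0;python3 -c "
from h import *
pegwheel('top')"
```

```text
t: 14.27
tool_pos: [0.5858, 0.2151, 0.0813]
ee_rot: [3.126, -0.003, 1.688]
wrist_force: [-0.5, 2.5, -0.4]
grip_width: -0.002
14.2667 [0.5858 0.2151 0.0813] [ 3.126e+00 -3.000e-03  1.688e+00] [-0.5  2.5 -0.4]
5,0 [-0.096  0.01   0.012  0.03 ]
top axis [0.5487 0.1891 0.0494] peg px 8 [214. 218.] [0.5867 0.1951 0.11  ] r 0.0385 ang 9.0
```

```bash
python3 -m jog '[-0.067,0.01,0,0.03,0,-0.05,0.02,0,0.03,0,0,0,0,0,0]'; python3 go.py 1,0;python3 -m jog '[-0.05,0.02,0,0.03,0,-0.03,0.01,0,0.02,0,0,0,0,0,0]';python3 go.py 1,0;python3 -c "
from h import *
pegwheel('top')"
```

```text
t: 14.57
tool_pos: [0.5869, 0.2123, 0.0813]
ee_rot: [3.125, -0.004, 1.627]
wrist_force: [-0.7, -0.3, 0.4]
grip_width: 0.0
14.5667 [0.5869 0.2123 0.0813] [ 3.125 -0.004  1.627] [-0.7 -0.3  0.4]
1,0 [-0.086  0.024  0.012  0.038]
t: 14.82
tool_pos: [0.5876, 0.2104, 0.0813]
ee_rot: [3.126, -0.005, 1.58]
wrist_force: [1.0, 0.8, 0.3]
grip_width: -0.0
14.8167 [0.5876 0.2104 0.0813] [ 3.126 -0.005  1.58 ] [1.  0.8 0.3]
1,0 [-0.01   0.003  0.013 -0.008]
top axis [0.5482 0.1888 0.0493] peg px 4 [216. 218.] [0.5868 0.1887 0.11  ] r 0.0386 ang -0.1
```

```bash
python3 -m jog '[0,0,0,0,0,0,0,0,0,0,0,0,0,0,0]';python3 go.py -2,0;python3 -c "
from h import *
p,s=pegwheel('top');cv2.imwrite('pics/c4.png',cv2.resize(p['frame'][185:290,170:270],(560,588),interpolation=2)[:,:,::-1])"
```

```text
t: 15.12
tool_pos: [0.5874, 0.2105, 0.0813]
ee_rot: [3.126, -0.005, 1.585]
wrist_force: [-0.7, 0.1, -0.2]
grip_width: 0.0
15.1167 [0.5874 0.2105 0.0813] [ 3.126 -0.005  1.585] [-0.7  0.1 -0.2]
-2,0 [-0.095  0.046  0.01   0.049]
top axis [0.5483 0.1889 0.0492] peg px 5 [216. 218.] [0.5874 0.1889 0.11  ] r 0.0391 ang 0.1
```

View pics/c4.png

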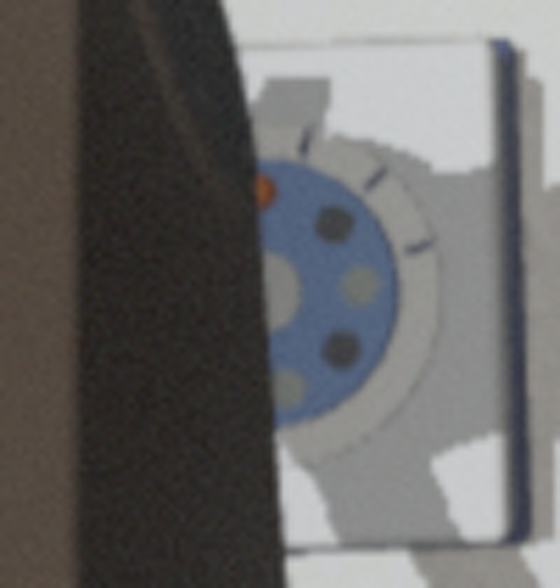

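The peg is at crop (263,190), roughly midway between ticks 4 and 5, so it hasn't snapped yet. Nudging a little further.

```bash
python3 -m jog '[-0.05,0.02,0,0.02,0,0,0,0,0,0,0,0,0,0,0]';python3 -m jog '[-0.03,0.02,0,0.02,0,0,0,0,0,0,0,0,0,0,0]';python3 go.py -2,0;python3 -c "
from h import *
pegwheel('top')"
```

```text
t: 15.42
tool_pos: [0.588, 0.2092, 0.0813]
ee_rot: [3.126, -0.005, 1.563]
wrist_force: [0.1, -0.5, 0.4]
grip_width: -0.002
t: 15.67
tool_pos: [0.5885, 0.2083, 0.0813]
ee_rot: [3.126, -0.006, 1.541]
wrist_force: [-0.5, -0.4, 0.3]
grip_width: -0.0
15.6667 [0.5885 0.2083 0.0813] [ 3.126 -0.006  1.541] [-0.5 -0.4  0.3]
-2,0 [-0.007  0.003  0.011  0.005]
top axis [0.5482 0.1889 0.0492] peg px 18 [219. 219.] [0.5857 0.1827 0.11  ] r 0.038 ang -9.4
```

It has snapped to about -11°, which matches stop 5 (-12.5°). Backing off and rising.

```bash
python3 -m jog '[0.2,0,0,0,0,0,0,-0.4,0,0,0,0,-0.8,0,0,0,0,-0.9,0,0,0,0,-0.9,0,0,0,0,-0.9,0,0,0,0,-0.9,0,0,0,0,-0.9,0,0,0,0,-0.5,0,0]'
python3 - <<'E'
from h import *
p,s=pegwheel("wrist")
for t in("start_top","stop_top"):
    for r in nets.trace(t,p)[:3]:print(t,r["pixel"],np.round(fplane(p,*r["pixel"],.045),4))
E
```

```text
t: 16.47
tool_pos: [0.5836, 0.2136, 0.2445]
ee_rot: [3.131, -0.004, 1.543]
wrist_force: [0.2, 0.0, 0.5]
grip_width: -0.003
wrist axis [0.5518 0.1925 0.0517] peg px 118 [284. 225.] [0.5887 0.1823 0.11  ] r 0.0383 ang -15.6
stop_top [192.9, 348.6] [ 0.4477 -0.0396  0.045 ]
stop_top [252.2, 210.1] [0.5525 0.1772 0.045 ]
```

The wrist view gives -15.6° now against 103° at the start, i.e. -119°, which agrees with four clicks. On to the button.

```bash
python3 -m jog '[-1,0,0,0,0,-1,0,0,0,0,-1,0,0,0,0,-1,0,0,0,0,-1,0,0,0,0,-1,0,0,0,0,-1,0,0,0,0,-1,0,0,0,0,-1,0,0,0,0,-1,0,0,0,0,-1,0,0,0,0,-1,0,0,0,0]'
python3 - <<'E'
from h import *
p=get_image("wrist");save(p,"w5.png")
for t in("start_top","stop_top"):
    for r in nets.trace(t,p)[:3]:print(t,r["pixel"],np.round(fplane(p,*r["pixel"],.045),4))
pegwheel("top")
print(readout.observe()["tool_pos"],readout.observe()["ee_rot"])
E
```

```text
t: 17.62
tool_pos: [0.5668, -0.0933, 0.23]
ee_rot: [-3.133, -0.005, 1.551]
wrist_force: [1.6, 0.0, 0.2]
grip_width: -0.0
start_top [190.9, 89.1] [0.4723 0.0122 0.045 ]
start_top [403.8, 317.7] [ 0.7338 -0.2855  0.045 ]
start_top [289.9, 231.5] [ 0.5759 -0.1517  0.045 ]
stop_top [171.7, 141.3] [ 0.4468 -0.0436  0.045 ]
top axis [0.5485 0.1906 0.0508] peg px 15 [219. 219.] [0.5857 0.1827 0.11  ] r 0.038 ang -12.0
[ 0.56707413 -0.09256995  0.2301474 ] [-3.13309243 -0.00490417  1.54962892]
```

View pics/w5.png

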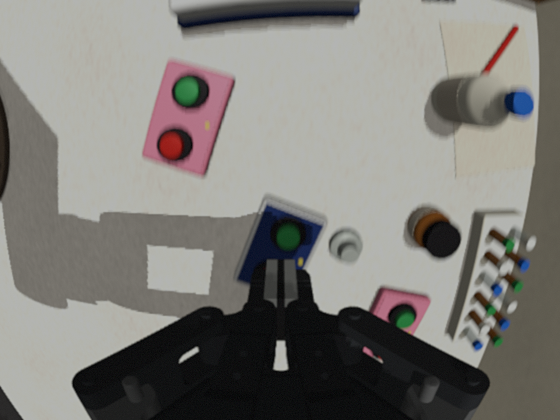

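Wrist view: the green button on the navy pad is at (288,237), with the fingertip just short of it at (280,265). The die is at (345,245) and the pink pads are clear. Top camera: peg at -12.0°. Positioning over green, then descending.

```bash
python3 -m jog '[-0.8,0.1,0,0,0,-0.8,0.1,0,0,0,-0.7,0.05,0,0,0,0,0,0.9,0,0,0,0,0.9,0,0,0,0,0.9,0,0,0,0,0.9,0,0,0,0,0.9,0,0,0,0,0.9,0,0,0,0,0.6,0,0,0,0,0,0,0]'
python3 tip.py 2>/dev/null
python3 - <<'E'
from h import *
p=get_image("wrist");cv2.imwrite("pics/c6.png",cv2.resize(p["frame"][150:330,180:400],(770,630))[:600,:,::-1])
for r in nets.trace("start_top",p)[:3]:print(r["pixel"],np.round(fplane(p,*r["pixel"],.045),4))
E
```

```text
t: 18.73
tool_pos: [0.5707, -0.138, 0.071]
ee_rot: [-3.13, -0.008, 1.561]
wrist_force: [-1.4, -0.3, -0.2]
grip_width: -0.003
t 18.7833 TCP [ 0.5711 -0.1381  0.0722] [-3.131 -0.008  1.561] F [ 0.3 -0.3  0.1] tip z [0.1001 0.1001 0.1001 0.1001 0.1001] lx 0.0116 ly -0.008 0.008 n 2087
[118.1, 14.0] [0.4722 0.0109 0.045 ]
[284.5, 252.6] [ 0.5754 -0.1483  0.045 ]
```

View pics/c6.png

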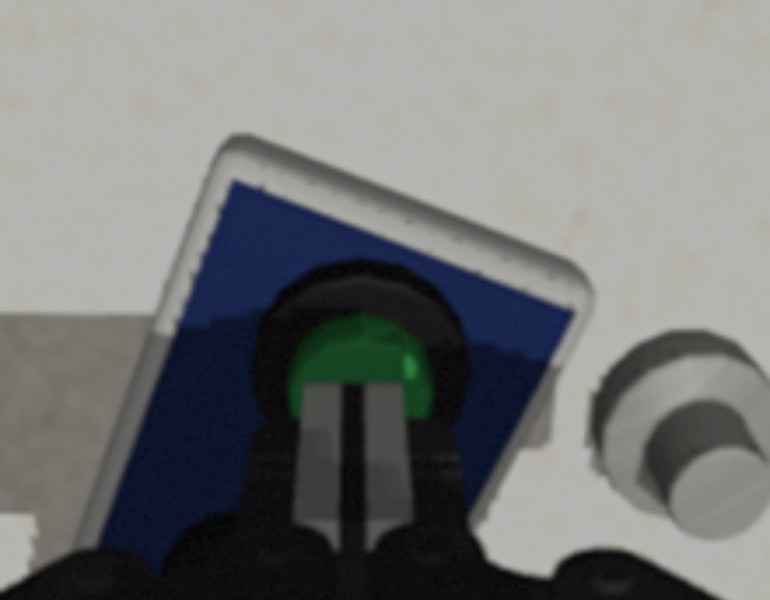

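```bash
python3 - <<'E'
from h import *
p=get_image("wrist");hsv=cv2.cvtColor(p["frame"],cv2.COLOR_RGB2HSV).astype(int)
m=(hsv[...,0]>50)&(hsv[...,0]<85)&(hsv[...,1]>120)&(hsv[...,2]>40);m[:220]=0;m[300:]=0;m[:,:240]=0;m[:,330:]=0
v,u=np.where(m);print(len(v),u.min(),u.max(),v.min());c=(u.min()+u.max())/2
for h in(.044,.038,.03):print(h,fplane(p,c,v.min()-.5,h)-[0,-.014,0]-[0,.028,0])
print("sides",fplane(p,u.min(),262,.044),fplane(p,u.max(),262,.044))
E
python3 -m jog '[-0.32,0.03,0,0,0,-0.32,0.03,0,0,0,0,0,0.3,0,0,0,0,0.3,0,0,0,0,0,0,0]'; sed -i 's/X\[:,2\]>.1)/X[:,2]>.048)/' tip.py; python3 -c "
from tip import *
tip()"
```

```text
775 260 300 238
0.044 [ 0.5738961  -0.15362885  0.044     ]
0.038 [ 0.57382876 -0.15617743  0.038     ]
0.03 [ 0.57373896 -0.15957553  0.03      ]
sides [ 0.56041842 -0.15732048  0.044     ] [ 0.58700716 -0.15748793  0.044     ]
t: 19.4
tool_pos: [0.5777, -0.1589, 0.0631]
ee_rot: [3.139, -0.004, 1.56]
wrist_force: [-1.1, 0.8, 0.3]
grip_width: 0.004
t 19.45 TCP [ 0.5778 -0.1589  0.0636] [ 3.139 -0.004  1.56 ] F [-0.7  0.3  0.6] tip z [0.0849 0.0849 0.0849 0.085  0.0853] lx 0.0116 ly -0.008 0.008 n 2287
```

```bash
python3 -m jog '[0.19,-0.17,0,0,0,0,0,0.4,0,0,0,0,0.4,0,0,0,0,0.3,0,0,0,0,0.1,0,0,0,0,0,0,0]'; python3 -c "
from tip import *
tip()"
```

```text
t: 19.95
tool_pos: [0.5723, -0.1526, 0.0295]
ee_rot: [3.141, -0.004, 1.56]
wrist_force: [-0.3, -0.5, -1.2]
grip_width: 0.003
t 20.0 TCP [ 0.5722 -0.1526  0.0297] [ 3.141 -0.005  1.56 ] F [-0.2 -0.5 -0.3] tip z [0.0506 0.0519 0.0521 0.0521 0.0521] lx 0.0116 ly -0.008 0.008 n 2288
```

```bash
python3 -m jog '[0,0,0.12,0,0,0,0,0.1,0,0,0,0,0.06,0,0]'; python3 -m jog '[0,0,0.08,0,0,0,0,0.06,0,0]';  python3 -m jog '[0,0,0.05,0,0]'
```

```text
t: 20.25
tool_pos: [0.5727, -0.1526, 0.0227]
ee_rot: [3.14, -0.004, 1.56]
wrist_force: [-1.7, -0.1, 2.8]
grip_width: -0.002
t: 20.42
tool_pos: [0.5729, -0.1527, 0.0196]
ee_rot: [3.14, -0.004, 1.56]
wrist_force: [-8.2, 2.9, 35.3]
grip_width: 0.005
t: 20.5
tool_pos: [0.573, -0.1527, 0.0195]
ee_rot: [3.14, -0.004, 1.56]
wrist_force: [-10.9, 3.7, 40.0]
grip_width: 0.002
```

Bottomed out: 2.8 N mid-travel, then a hard stop at 35–40 N. Releasing straight away.

```bash
python3 -m jog '[0,0,-0.2,0,0,0,0,-0.4,0,0,0,0,-0.8,0,0,0,0,-0.9,0,0,0,0,-0.9,0,0,0,0,-0.9,0,0,0,0,-0.9,0,0,0.8,0,-0.5,0,0,0.8,0,0,0,0,0.8,0,0,0,0,0,0,0,0,0]'
python3 - <<'E'
from h import *
p=get_image("wrist");save(p,"w7.png")
def pt(u,v):
    z=float(p["z_map"][v,u]);a=np.array([u-p["cx"],v-p["cy"]]);r=np.hypot(*a);c=np.r_[a/r*np.tan(r/p["fx"]),1]*z;return p["R"].T@(c-p["t"])
for t in("start_top","stop_top","die"):
    for r in nets.trace(t,p)[:3]:
        ys,xs=np.where(r["region"]);print(t,r["pixel"],np.round(np.median([pt(a,b) for a,b in zip(xs,ys)],0),4))
p,s=pegwheel("top")
for t in("start_top","stop_top","die","vial"):
    for r in nets.trace(t,p)[:3]:
        ys,xs=np.where(r["region"]);print("top",t,r["pixel"],np.round(np.median([world(p,a,b) for a,b in zip(xs,ys)],0),4))
print(readout.observe()["wrist_force"],readout.observe()["t"])
E
```

```text
t: 21.42
tool_pos: [0.5749, -0.093, 0.1692]
ee_rot: [3.133, -0.003, 1.557]
wrist_force: [0.9, 0.2, -0.2]
grip_width: 0.003
start_top [261.4, 247.4] [ 0.5573 -0.1514  0.0233]
start_top [280.6, 251.9] [ 0.5738 -0.1497  0.044 ]
stop_top [139.7, 146.8] [ 0.4471 -0.0447  0.0442]
die [344.8, 265.7] [ 0.6449 -0.1749  0.0183]
top axis [0.5485 0.1906 0.0508] peg px 15 [219. 219.] [0.5858 0.1827 0.11  ] r 0.0382 ang -11.9
top vial [184.6, 209.1] [0.6123 0.2578 0.1102]
[-0.36766841 -0.83945009 -0.38762499] 21.8667
```

View pics/w7.png

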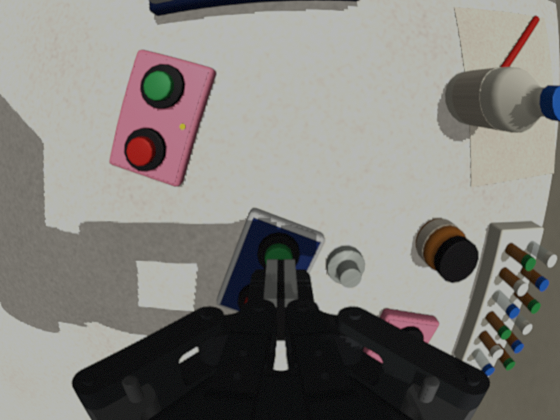

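The button is back up (top at 0.044 m), the die is undisturbed and the peg is at -11.9°. One doubt: the depth estimate gives only about 4 mm of travel. I'll check whether the bezel could have stopped the finger.

Run:
```python
from h import *
p=get_image("wrist")
v,u=np.mgrid[200:300,200:360];z=p["z_map"][200:300,200:360].astype(float);ax,ay=u-p["cx"],v-p["cy"];r=np.hypot(ax,ay)+1e-9
t=np.tan(r/p["fx"])/r*z;X=(np.stack([ax*t,ay*t,z],-1).reshape(-1,3)-p["t"])@p["R"]
X=X[X[:,2]<.06];R=np.hypot(X[:,0]-.5735,X[:,1]+.154)
for a in np.arange(0,.032,.002):
    q=X[(R>=a)&(R<a+.002)&(X[:,1]>-.154),2]
    if len(q):print(round(a*1e3),len(q),np.round(np.percentile(q,[10,50,90])*1e3,1))
```

```text
0 4 [44.3 44.9 45.3]
2 18 [43.8 44.6 45.6]
4 32 [43.7 44.7 45.4]
6 45 [43.9 44.8 45.4]
8 64 [43.2 44.3 45. ]
10 142 [34.5 40.  44.3]
12 96 [33.8 34.9 42.7]
14 85 [33.7 34.7 35.4]
16 104 [33.5 34.5 35.3]
18 250 [23.1 30.4 34.7]
20 141 [22.5 23.5 32.8]
22 127 [22.1 23.1 24. ]
24 151 [21.4 22.9 24.1]
26 217 [ 8.1 22.1 23.8]
28 245 [ 0.6 21.  23.8]
30 228 [ 0.4 21.2 23.7]
```

The bezel is 10 mm below the button top, so the 6 mm travel ends 4 mm above it. The hard stop can therefore only have been the button's own end stop, meaning it was fully pressed. Handing in.

```bash
python3 -c "
from h import *
print(env.job_done(), readout.observe()['t'])"
```

```text
the job is handed in; nothing more can be done
the job is handed in; nothing more can be done
```

I pushed the peg clockwise four clicks, from the second click-stop to the sixth, then pressed the green button on the navy pad to its end stop and released it. I handed the job in after about 22 s.

**Last checks**
- **Peg:** the top camera has it at -11.9°, against about -12.5° expected and 107.5° at the start. It stayed there after I backed away.
- **Button:** its top is back up at about 44 mm. It bottomed out hard, and the bezel is too low to have stopped the finger, so I take it as fully pressed.
- **Surroundings:** the die and the vial are still standing, I never went near the red button, and the robot is clear with about zero wrist force.

**What disagreed**
- **Fingertip height:** the wrist depth map put the shut fingertips about 21 mm above the reported tool point, not 11 mm below as documented. My first approach therefore passed over the peg without touching it, and I worked from the depth map after that.
- **Button travel:** the same depth map suggests only about 4 mm of travel instead of 6 mm. I put this down to its error of a few millimetres and didn't confirm it with a second press.
- **Press force:** the wrist reading reached 35–40 N at the button's end stop, firmer than needed. That is far below the 120 N wrist limit. The 40 N limit is for the arm and gripper body; this was the fingertips.

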